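# Close the fittings box and fold its three clips home

## Robot

A 6-joint arm with a two-finger parallel gripper is mounted at the origin on the work surface. World frame = base frame: x ahead of the robot, y to its left, z up, the work surface at z = 0. Lengths are in m, angles in rad, forces in N, time in s.
With the tool pointing down it reaches from about 0.375 to 0.925 m from the base axis. Payload 5.7 kg.
Tool frame: the origin (TCP) lies between the finger pads; the fingertips stand 19 mm ahead of it and the grasp point (between the pads) is the TCP; y points along the fingers, x is the direction in which the jaws open and shut, and the axes are right-handed (so a half turn about y gives the same grasp; the last joint's range is limited). The gripper opens to 88 mm and grips with 3 to 60 N. Pads are 20 mm wide; open, the fingers measure 115 mm over their backs; the gripper's body (75 mm by 178 mm) begins 61 mm behind the grasp point.
Start: joints at [1.229, 0.359, 1.51, -0, 1.272, -0.115], TCP at [0.135, 0.585, 0.242] pointing down, gripper open.
Joint ranges: [-2.97, 2.97], [-1.01, 2.36], [0.21, 2.38], [-0.96, 4.11], [0.2, 2.71], [-2.98, 2.98]. Speed limits (rad/s): [2.39, 2.39, 3.14, 3.14, 3.14, 3.14].

## Interface

Orientations are given as a 3x3 rotation matrix whose columns are the frame's x, y, z axes.
In Python, from station import arm gives the robot as it stands.
- The arm moves only by the shell command python3 -m creep 'ROWS' [FORCE]. ROWS is text: rows parted by semicolons, each of 5 numbers parted by spaces: the shift along the tool's x, y, z in mm, then the turn about the tool's y in rad, then the opening in per cent of the stroke, from 0 (shut) to 100 (fully open). A call has 1 to 10 rows; each row shifts and turns the commanded pose from where the row before left it, along the tool's axes as they then stand; what a row does not reach is not made up. A row lasts 1/12 s, in which the tool goes at most 41.7 mm and 7.16 degrees, less where a joint would pass 70% of its speed; a pose out of reach is approached as far as the arm can. A call with a gripper value outside its range is refused whole. The fingers move at their own pace and stop on an object; FORCE is the grip in N (left out, the last holds). Time passes only in rows, so rows that do not move let the fingers close. It gives the time, the measured TCP pose, the force and the opening at its end, in the units of the state.
- arm.state(): the state, without advancing time (a new reading comes with each control period).
- arm.snapshot(name): name is "scene" or "top" or "wrist"; returns (picture, depth): 480x640x3 uint8, red, green, blue; 480x640 float32, m along the optical axis (not along the pixel's ray), 0 where there is no reading.
- arm.get_calibration(name): a dict with "mtx" (3x3 intrinsics, pixels), "k1" (the pictures are not rectified: a ray, as slopes to the right and down, at radius r is drawn at 1 + k1 r^2 times it, then the intrinsics apply), "world_to_cam" (4x4, takes a point from world to camera coordinates); the wrist camera has in their place "T_tool_cam" (4x4, takes a point from camera to tool coordinates, whose origin is the TCP and whose axes are the tool frame's). Camera axes: x right, y down, z forward; pixel columns grow to the right and rows downward; lengths in m; the calibration is good to about 2 mm. A picture is of the moment at which its call begins: read the wrist's pose just before it. get_calibration takes no time and is no camera call.
- arm.hand_in(): hands the job in, once; it reports no verdict.
The state is a dict: "clock": time; "joint_positions": joint angles; "joint_vel": joint speeds; "effort": joint torques, N m; "ee_pos": TCP position; "orientation": TCP orientation; "wrist_force": force on the tool from outside, world axes, zero at the start; "ft_torque": the same for the moment, N m; "opening": finger opening in m.
Only numpy, scipy, OpenCV 4.12 (cv2) and the standard library are available. Lean on these libraries where they do the work, as an engineer would, in place of code of your own. Each camera call takes 0.05 s, during which the arm holds its last target.

## Task

Swing the blue lid of the fittings box shut, then fold the three yellow clip flaps down over the lid rim one by one, pressing each down until it lies fully home, and leave the box closed. Press gently, never with more than about 2 kg of force (20 N), as the box stands on springy rubber feet and the clips are brittle; do not fold a clip in before the lid is shut, and leave everything else on the bench where it stands.

Things in the scene. Friction and masses are not known exactly. Their poses are not given: they have to be found in the camera images.
- board: plywood base board 250 x 290 x 18 mm fixed to the bench; origin at the centre of its underside, on the bench top; z up, board x towards the lid's hinge side (far side at yaw 0), board y to the box's left; its yaw stays within 0.4 rad. The fittings box stands on it, sides parallel to the board's: a grey open tub 150 (x) x 180 (y) x 70 mm tall, 4 mm walls
- box_place (a point): centre of the board's top face; the tub's centre is over it within 2 mm. The tub stands on rubber feet whose height differs each time and is NOT measured: its underside is 3 to 17 mm above this point, so the shut lid's top is 97 to 111 mm and the home clips' tops 103 to 117 mm above the bench: find it by touch or sight. It cannot tip or slide; it gives straight down 1 mm per 8 N and springs back
- lid (a joint): blue plastic lid, plate 154 (board x) x 184 (board y) x 6 mm, hinged along the tub's +x upper edge (board axes): pin 75 mm from the tub's centre, 70 mm above its underside, level with the lid's underside. Radians: 0 = shut on the tub's rim, grows as its -x edge (152 mm from the pin) lifts; starts at 0.7 to 1.05. Stiff hinge (0.16 N m): it stays where it is left
- foot_front (a point): point on the board's top face (18 mm above the bench) straight below the front clip's hinge pin, to within 2 mm; outward is board -x. Every clip's pin is 6 mm outside the tub's wall and 66 mm above the tub's underside. Clip shape, home: a short leg rises from the pin and a flat 4 mm flap lies level over the lid rim, its top face 16 mm above the pin, from 2 mm outside the pin to 36 mm inwards
- foot_left (a point): point on the board's top face (18 mm above the bench) straight below the left clip's hinge pin, to within 2 mm; outward is board +y. Clip shape, at 1.57 rad: the flap stands straight up, its pressing face turned outwards, 16 mm outside the pin, its free edge 36 mm above the pin
- foot_right (a point): point on the board's top face (18 mm above the bench) straight below the right clip's hinge pin, to within 2 mm; outward is board -y. This clip is the same as the other two
- clip_front (a joint): yellow plastic clip flap, 44 mm wide, in the middle of the box's front side, hinged on a pin along board y. Radians: 0 = folded fully home, 1.8 = hinge limit; starts at 1.45 to 1.7; growing values turn it up and outwards. Tight friction hinge: folding it takes 0.12 N m when upright, rising evenly to 0.17 N m at home (5 to 7 N at the free edge, twice that halfway in); it stays where it is left, so it must be pressed down until it stops
- clip_left (a joint): yellow plastic clip flap, 44 mm wide, in the middle of the box's left side, hinged on a pin along board x. Radians: 0 = folded fully home, 1.8 = hinge limit; starts at 1.45 to 1.7; growing values turn it up and outwards. Tight friction hinge: folding it takes 0.12 N m when upright, rising evenly to 0.17 N m at home (5 to 7 N at the free edge, twice that halfway in); it stays where it is left, so it must be pressed down until it stops
- clip_right (a joint): yellow plastic clip flap, 44 mm wide, in the middle of the box's right side, hinged on a pin along board x. Radians: 0 = folded fully home, 1.8 = hinge limit; starts at 1.45 to 1.7; growing values turn it up and outwards. Tight friction hinge: folding it takes 0.12 N m when upright, rising evenly to 0.17 N m at home (5 to 7 N at the free edge, twice that halfway in); it stays where it is left, so it must be pressed down until it stops
- smokestack: bystander: loose copper smokestack, 60 mm foot, 115 mm tall; origin under its centre
- lighthouse: bystander: loose white lighthouse model with red roof, 68 mm foot, 168 mm tall; origin under its centre
- rasp: bystander: loose steel rasp lying along its x, 300 mm long, wooden handle to -x, 24 mm wide; origin on the bench 30 mm to the handle's side of its middle
- granite_weight: bystander: loose dark granite weight, 80 mm across, 45 mm tall; origin under its centre
- sanding_block: bystander: loose cork sanding block 100 x 60 x 32 mm; origin under its centre
- glue_jar: bystander: loose amber jar 56 mm across, 75 mm tall; origin under its centre

How it is judged:
By the outcome, as a careful person would: the job done as asked, in the order asked, and still so for the second after the job is handed in, with the robot touching nothing.
It also fails if it takes over 72 s, if anything falls off the work surface, if the arm or the gripper's body presses on something with over 40 N, if the wrist force passes 120 N, or if a joint passes its speed limit or range.

## Working session

There is one attempt and no reset: what is moved stays moved. The work goes in short steps, Python scripts to look and compute and a shell command to move; the robot and the scene stay as the last step left them, time stands still between calls to the robot, and variables do not carry over. Pictures are saved under pics/ and viewed, and the job is handed in when it is done.

```bash
ls; mkdir -p pics
python3 - <<'E'
from station import arm
import cv2,numpy as np
print(arm.state())
for n in ("scene","top","wrist"):
    c=arm.get_calibration(n); print(n,c)
    p,d=arm.snapshot(n)
    cv2.imwrite(f"pics/{n}0.png",p[:,:,::-1]); np.save(f"pics/{n}0.npy",d)
E
```

```text
pics
{'clock': 0.0, 'joint_positions': array([ 1.22886702e+00,  3.59499162e-01,  1.51145007e+00, -2.43325900e-05,
        1.27246255e+00, -1.15086433e-01]), 'joint_vel': array([ 0.00170011,  0.00082   ,  0.00047403, -0.00076281,  0.000242  ,
        0.00036195]), 'effort': array([-2.08731850e-03, -5.15372300e+01, -2.70726585e+01,  6.72250497e-02,
        3.50284623e-02, -1.31726656e-04]), 'ee_pos': array([0.13472723, 0.58400318, 0.24080631]), 'orientation': array([[ 2.24894880e-01, -5.88053401e-04, -9.74382855e-01],
       [ 9.74381351e-01, -1.72162031e-03,  2.24895572e-01],
       [-1.80976791e-03, -9.99998345e-01,  1.85804676e-04]]), 'wrist_force': array([-0.64136975, -0.76883424,  0.54308485]), 'ft_torque': array([ 0.02004726,  0.07349859, -0.01628462]), 'opening': 0.0881371153972652}
scene {'mtx': array([[455.59929605,   0.        , 311.58265602],
       [  0.        , 455.59929605, 233.21822296],
       [  0.        ,   0.        ,   1.        ]]), 'k1': -0.10229744300280122, 'world_to_cam': array([[-0.6447806 ,  0.76432928, -0.00766347,  0.37941472],
       [ 0.52372974,  0.434
[... 468 characters left out ...]
8830564,  0.56780778],
       [ 0.18825934, -0.01618032, -0.98198606,  1.32408562],
       [ 0.        ,  0.        ,  0.        ,  1.        ]])}
wrist {'mtx': array([[385.75599233,   0.        , 320.08265863],
       [  0.        , 385.75599233, 238.51357535],
       [  0.        ,   0.        ,   1.        ]]), 'k1': -0.041085528743804084, 'T_tool_cam': array([[ 9.99999357e-01,  4.04227669e-04,  1.05954783e-03,
         5.09784544e-04],
       [-9.25238532e-04, -2.49420558e-01,  9.68394821e-01,
        -1.41622175e-01],
       [ 6.55724992e-04, -9.68395178e-01, -2.49420024e-01,
         6.78814466e-02],
       [ 0.00000000e+00,  0.00000000e+00,  0.00000000e+00,
         1.00000000e+00]])}
```

View pics/scene0.png

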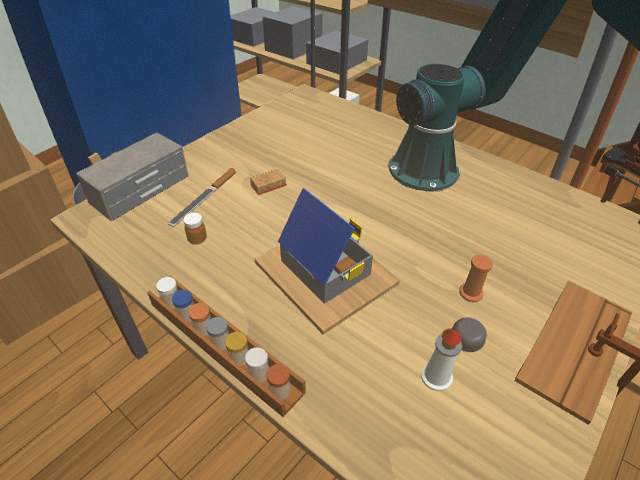

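View pics/top0.png

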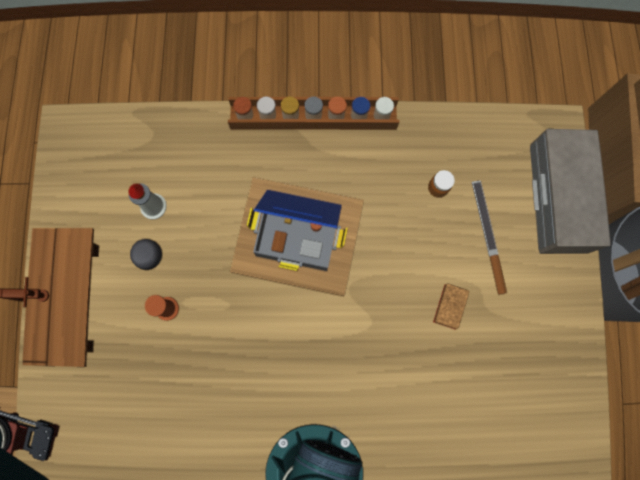

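View pics/wrist0.png

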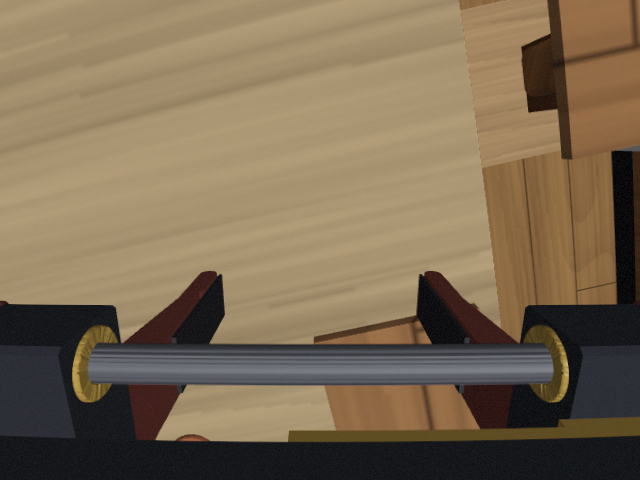

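```bash
cat > h.py <<'E'
import numpy as np, cv2
from station import arm
def cloud(n,d,T=None):
    c=arm.get_calibration(n); M=c["mtx"];k=c["k1"]
    v,u=np.mgrid[0:480,0:640]
    pts=np.stack([u.ravel(),v.ravel()],1).astype(np.float64)[:,None]
    q=cv2.undistortPoints(pts,M,np.array([k,0,0,0.]))[:,0]
    z=d.ravel()
    P=np.stack([q[:,0]*z,q[:,1]*z,z],1)
    W=np.linalg.inv(c["world_to_cam"]) if T is None else T@c["T_tool_cam"]
    return (P@W[:3,:3].T+W[:3,3]).reshape(480,640,3)
E
python3 - <<'E'
from h import *
p=cv2.imread("pics/top0.png");d=np.load("pics/top0.npy")
W=cloud("top",d)
roi=np.zeros((480,640),bool);roi[165:305,215:375]=1
z=W[...,2]
print("bench z",np.median(z[320:400,220:420]))
b=roi&(z>.010)&(z<.026)
pts=W[b][:,:2].astype(np.float32)
# full board incl box: hull
a=roi&(z>.010); 
print(cv2.minAreaRect(pts))
hsv=cv2.cvtColor(p,cv2.COLOR_BGR2HSV)
yl=roi&(hsv[...,0]>22)&(hsv[...,0]<35)&(hsv[...,1]>180)&(hsv[...,2]>100)
n,l=cv2.connectedComponents(yl.astype(np.uint8))
for i in range(1,n):
    m=l==i
    if m.sum()>15: print("yellow",m.sum(),np.argwhere(m).mean(0)[::-1],W[m].min(0),W[m].max(0),W[m].mean(0))
bl=roi&(hsv[...,0]>105)&(hsv[...,0]<130)&(hsv[...,1]>120)
q=W[bl]; print("blue",bl.sum(),q.min(0),q.max(0))
for s in ("scene",):
    p2=cv2.imread("pics/scene0.png");d2=np.load("pics/scene0.npy");W2=cloud(s,d2)
    z2=W2[...,2]; r=np.zeros((480,640),bool);r[185:335,250:400]=1
    pts=W2[r&(z2>.01)&(z2<.026)][:,:2].astype(np.float32); print(cv2.minAreaRect(pts))
    h2=cv2.cvtColor(p2,cv2.COLOR_BGR2HSV)
    bl=r&(h2[...,0]>105)&(h2[...,0]<130)&(h2[...,1]>120)&(z2>.09)
    q=W2[bl];print(bl.sum(),q.min(0),q.max(0)); c=q.mean(0);u,s_,v=np.linalg.svd(q-c,full_matrices=False);print(s_,v,c)
    i=np.argsort(q[:,2])[-5:];print(q[i])
crop=cv2.resize(p[170:300,220:370],None,fx=4.5,fy=4.5,interpolation=2);cv2.imwrite("pics/c1.png",crop)
crop=cv2.resize(p2[180:335,250:405],None,fx=3.8,fy=3.8,interpolation=2);cv2.imwrite("pics/c2.png",crop)
E
```

```text
bench z 0.0008981314385756445
((0.5921945571899414, 0.04609011113643646), (0.38884809613227844, 0.3255547285079956), 88.77569580078125)
yellow 34 [249.23529412 217.14705882] [0.58028899 0.14514276 0.11754484] [0.61825675 0.15430864 0.12911384] [0.59944982 0.14915955 0.12284794]
yellow 61 [253.49180328 220.81967213] [0.57790151 0.13386342 0.0822565 ] [0.61779584 0.14975967 0.10912976] [0.59743522 0.14231318 0.09216412]
yellow 110 [341.48181818 238.15454545] [ 0.53393923 -0.07557005  0.01501073] [ 0.57495364 -0.05572196  0.12987153] [ 0.55330054 -0.06599596  0.10196081]
yellow 78 [288.33333333 266.19230769] [0.30830002 0.00292021 0.01518435] [0.49674924 0.07865101 1.40743212] [0.48414175 0.05710397 0.12428098]
blue 1741 [ 0.30830002 -0.06064784  0.0255622 ] [0.66933914 0.12768441 1.40743212]
((0.5524548292160034, -0.09921440482139587), (0.5762601494789124, 0.2521459758281708), 78.10037231445312)
1412 [ 0.48851562 -0.06190814  0.0953321 ] [1.20743087 0.53102275 0.88249305]
[2.69737154 1.42600175 0.95738446] [[ 0.4612147   0.53969333  0.70428128]
 [ 0.60328801  0.39129891 -0.69493074]
 [-0.65063398  0.74539672 -0.14511771]] [0.63430426 0.07226212 0.15762782]
[[1.20743087 0.53102275 0.88249305]
 [1.20743087 0.53102275 0.88249305]
 [1.20743087 0.53102275 0.88249305]
 [1.20743087 0.53102275 0.88249305]
 [1.20743087 0.53102275 0.88249305]]
```

View pics/c1.png

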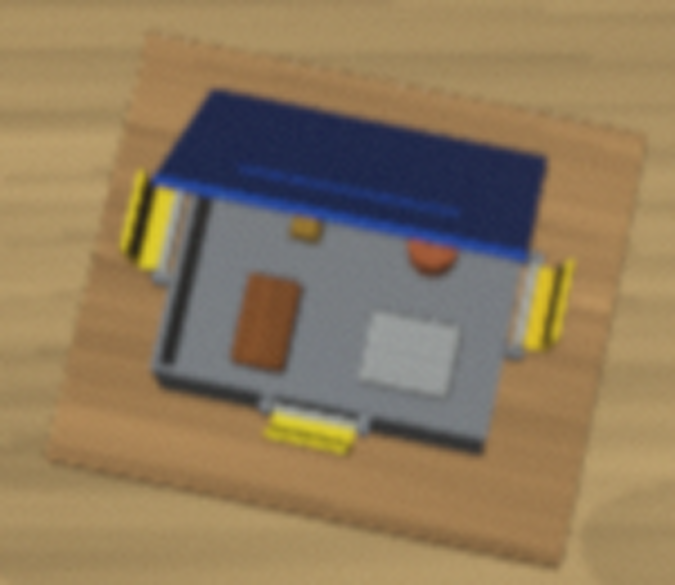

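View pics/c2.png

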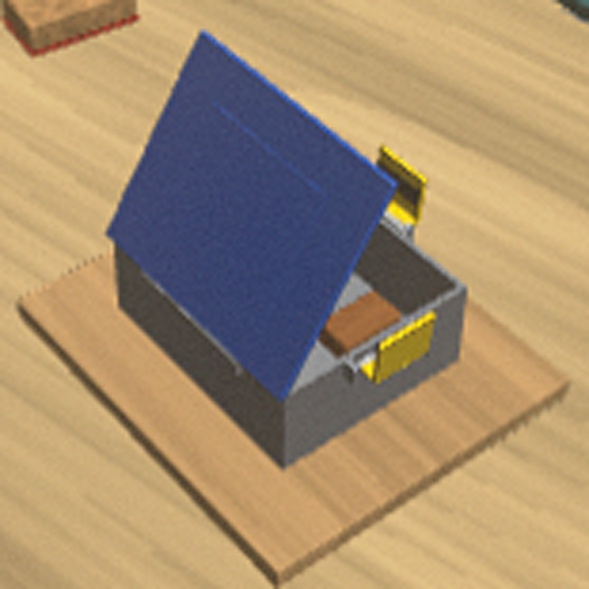

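```bash
cat >> h.py <<'E'
def ray(n,uv,zz):
    c=arm.get_calibration(n)
    q=cv2.undistortPoints(np.array(uv,float)[:,None],c["mtx"],np.array([c["k1"],0,0,0.]))[:,0]
    W=np.linalg.inv(c["world_to_cam"]); o=W[:3,3]; D=np.c_[q,np.ones(len(q))]@W[:3,:3].T
    return o+D*((zz-o[2])/D[:,2])[:,None]
def fit(src,dst):
    a=src-src.mean(0);b=dst-dst.mean(0)
    th=np.arctan2((a[:,0]*b[:,1]-a[:,1]*b[:,0]).sum(),(a*b).sum())
    R=np.array([[np.cos(th),-np.sin(th)],[np.sin(th),np.cos(th)]])
    t=dst.mean(0)-R@src.mean(0); return th,t,dst-(src@R.T+t)
def proj(n,P):
    c=arm.get_calibration(n);w=c["world_to_cam"]
    return cv2.projectPoints(np.array(P,float),cv2.Rodrigues(w[:3,:3])[0],w[:3,3],c["mtx"],np.array([c["k1"],0,0,0.]))[0][:,0]
E
python3 - <<'E'
from h import *
B=np.array([[.125,.145],[.125,-.145],[-.125,-.145],[-.125,.145]])
uv=np.array([(150,32),(648,135),(560,558),(48,455)])/4.5+[219.6,169.6]
w=ray("top",uv,.018)[:,:2];print(w,fit(B,w))
# scene c2 corners: order +x+y ... scene view: left(18,302) bottom(280,580) right(568,385)
uv2=np.array([(18,300),(278,574),(568,383)])/3.8+[249.6,179.6]
w2=ray("scene",uv2,.018)[:,:2];print(w2,fit(B[:3],w2))
p2=cv2.imread("pics/scene0.png");d2=cv2.medianBlur(np.load("pics/scene0.npy"),5);W2=cloud("scene",d2)
h2=cv2.cvtColor(p2,cv2.COLOR_BGR2HSV)
m=np.zeros((480,640),np.uint8);m[185:335,275:360]=1
bl=m*((h2[...,0]>105)&(h2[...,0]<130)&(h2[...,1]>100)).astype(np.uint8)
bl=cv2.erode(bl,np.ones((5,5)))>0
q=W2[bl]
c=np.median(q,0)
for _ in range(5):
    u,s,v=np.linalg.svd(q-q.mean(0),full_matrices=False);e=(q-q.mean(0))@v[2];q=q[np.abs(e)<max(.004,1.5*e.std())]
print(len(q),e.std(),v[2],q.mean(0))
E
```

```text
[[ 0.72911074  0.15395327]
 [ 0.66851702 -0.12780295]
 [ 0.43045112 -0.07531237]
 [ 0.48750651  0.20558792]] (np.float64(-0.20936297211556015), array([0.57889635, 0.03910647]), array([[-0.00219238, -0.0010073 ],
       [-0.00251343,  0.0009039 ],
       [ 0.00396155,  0.00143526],
       [ 0.00074426, -0.00133186]]))
[[ 0.67166341 -0.12729966]
 [ 0.73284228  0.15525875]
 [ 0.49285265  0.207444  ]] (np.float64(-2.087338262004935), array([0.69505835, 0.09082752]), array([[-0.08774259, -0.0378236 ],
       [ 0.22560063,  0.10151071],
       [-0.13785805, -0.0636871 ]]))
2555 0.0009527613371347649 [ 0.82815083 -0.16596273  0.53537143] [0.62579568 0.05095003 0.15849579]
```

```bash
cat >> h.py <<'E'
YAW=-0.205; C=np.array([.5805,.0395])
def ltw(p): # board-local x,y -> world
    c,s=np.cos(YAW),np.sin(YAW); return C+np.array([c*p[0]-s*p[1],s*p[0]+c*p[1]])
def wtl(p):
    c,s=np.cos(YAW),np.sin(YAW); d=np.array(p)-C; return np.array([c*d[0]+s*d[1],-s*d[0]+c*d[1]])
def go(lx,ly,ztip): # shift in tool axes (mm) to put tip centre at local lx,ly & ztip
    s=arm.state(); R=s["orientation"]
    t=np.r_[ltw((lx,ly)),ztip+.019]
    return np.round(R.T@(t-s["ee_pos"])*1000,1)
def st():
    s=arm.state(); l=wtl(s["ee_pos"][:2]); R=s["orientation"]
    f=s["wrist_force"];c,sn=np.cos(YAW),np.sin(YAW)
    print("t %.2f tip local x %.1f y %.1f z %.1f mm; yaw err %.3f; F local %.1f %.1f %.1f"%(s["clock"],l[0]*1e3,l[1]*1e3,(s["ee_pos"][2]-.019)*1e3,np.arctan2(-R[0,0],R[1,0])-YAW,c*f[0]+sn*f[1],-sn*f[0]+c*f[1],f[2]),"open",round(s["opening"],3))
E
python3 - <<'E'
from h import *
B=np.array([[.125,.145],[.125,-.145],[-.125,-.145],[-.125,.145]])
w2=np.array([[.67166,-.1273],[.73284,.15526],[.49285,.20744]]);print(fit(B[[1,0,3]],w2))
st();print(go(.065,0,.27))
E
```

```text
(np.float64(-0.21722111101254607), array([0.58134585, 0.04024903]), array([[-0.00049841,  0.0009831 ],
       [-0.00181831,  0.00035806],
       [ 0.00231672, -0.00134116]]))
t 0.15 tip local x -547.3 y 442.5 z 222.0 mm; yaw err -0.022; F local 0.6 -0.2 -0.7 open 0.088
[-429.1  -47.5 -621.8]
```

```bash
sed -i 's/YAW=-0.205; C=.*/YAW=-0.21; C=np.array([.5802,.0397])/' h.py
python3 -m creep '0 -24 0 -0.017 0;0 -24 0 0 0;-20 0 -30 0 0;-20 0 -30 0 0;-20 0 -30 0 0;-20 0 -30 0 0;-20 0 -30 0 0;-20 0 -30 0 0;-20 0 -30 0 0;-20 0 -30 0 0' 20
python3 -m creep '-20 0 -30 0 0;-20 0 -30 0 0;-20 0 -30 0 0;-20 0 -30 0 0;-20 0 -30 0 0;-20 0 -30 0 0;-20 0 -30 0 0;-20 0 -30 0 0;-20 0 -30 0 0;-20 0 -30 0 0'
python3 -c "
from h import *
st();print(go(.065,0,.27))"
```

```text
clock: 0.98
ee_pos: [0.3371, 0.3766, 0.2895]
orientation: [[0.208, -0.0, -0.978], [0.978, -0.0, 0.208], [-0.0, -1.0, 0.0]]
wrist_force: [-0.0, 0.9, 0.1]
opening: 0.0245
clock: 1.82
ee_pos: [0.5889, 0.1185, 0.2894]
orientation: [[0.208, -0.001, -0.978], [0.978, -0.0, 0.208], [-0.0, -1.0, 0.001]]
wrist_force: [0.4, 0.5, 0.1]
opening: 0.0004
t 1.82 tip local x -7.9 y 78.9 z 270.4 mm; yaw err 0.000; F local 0.3 0.6 0.1 open 0.0
[-78.9   0.3 -72.9]
```

```bash
python3 -m creep '-20 0 -20 0 0;-20 0 -20 0 0;-20 0 -20 0 0;-19 0 -13 0 0;0 -0 0 0 0;0 30 0 0 0;0 30 0 0 0;0 0 0 0 0'
python3 -c "
from h import *
st();print(go(.065,0,.27))
p,d=arm.snapshot('scene');cv2.imwrite('pics/s1.png',cv2.resize(p[130:350,220:430,::-1],None,fx=2.7,fy=2.7))"
```

```text
clock: 2.48
ee_pos: [0.6388, 0.0282, 0.2238]
orientation: [[0.209, -0.011, -0.978], [0.978, 0.001, 0.209], [-0.001, -1.0, 0.01]]
wrist_force: [-1.2, 0.5, -0.3]
opening: 0.0004
t 2.48 tip local x 59.7 y 1.0 z 204.8 mm; yaw err -0.000; F local -1.3 0.3 -0.3 open 0.0
[ -1.  -65.2  -4.6]
```

View pics/s1.png

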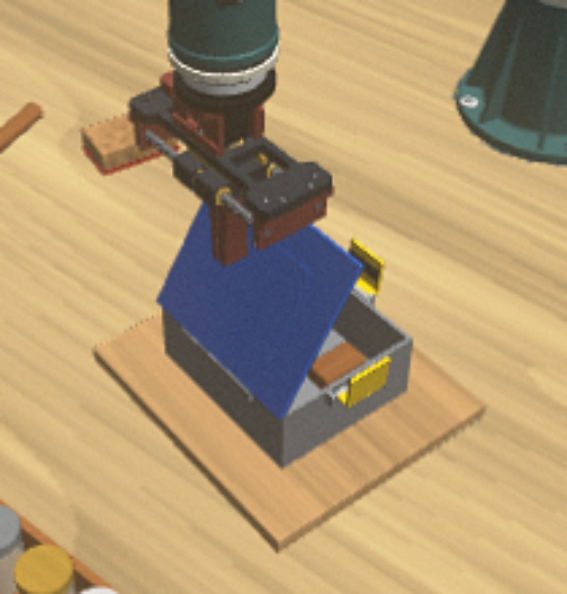

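```bash
python3 -m creep '0 0 12 0 0;0 0 12 0 0;0 0 13 0 0;0 7 10 0 0;0 7 10 0 0;0 9 8.5 0 0;0 9 8.5 0 0'
python3 -c "
from h import *
st()"
python3 -m creep '0 10.5 6.5 0 0;0 10.5 6.5 0 0;0 12 4 0 0;0 12 4 0 0;0 6 1.5 0 0;0 0 0 0 0'
python3 -c "
from h import *
st()
p,d=arm.snapshot('scene');cv2.imwrite('pics/s2.png',cv2.resize(p[130:350,220:430,::-1],None,fx=2.7,fy=2.7))"
```

```text
clock: 3.12
ee_pos: [0.5716, 0.0436, 0.2001]
orientation: [[0.208, 0.004, -0.978], [0.978, -0.0, 0.208], [0.001, -1.0, -0.004]]
wrist_force: [-0.8, -0.6, 1.2]
opening: 0.0007
t 3.12 tip local x -9.2 y 2.1 z 181.1 mm; yaw err 0.001; F local -0.6 -0.8 1.2 open 0.001
clock: 3.62
ee_pos: [0.5483, 0.0482, 0.147]
orientation: [[0.208, -0.0, -0.978], [0.978, 0.0, 0.208], [-0.0, -1.0, 0.0]]
wrist_force: [0.6, 0.4, 0.1]
opening: 0.0005
t 3.62 tip local x -32.9 y 1.7 z 128.0 mm; yaw err 0.001; F local 0.5 0.5 0.1 open 0.001
```

View pics/s2.png

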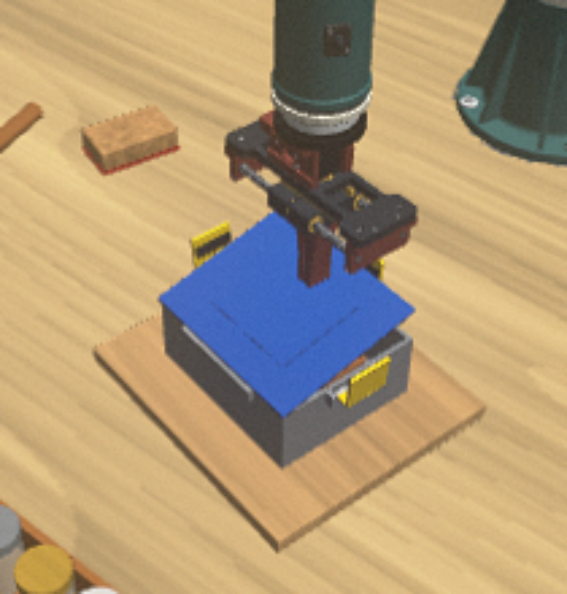

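```bash
python3 -m creep '0 4 1 0 0;0 4 1 0 0;0 4 1 0 0;0 4 0.5 0 0;0 2 0 0 0;0 0 0 0 0'
python3 -c "
from h import *
st()"
for i in 1 2; do python3 -m creep '0 1 0 0 0;0 1 0 0 0;0 0 0 0 0' | grep -E 'ee_pos|wrist_f'; done
```

```text
clock: 4.17
ee_pos: [0.5448, 0.0483, 0.128]
orientation: [[0.208, -0.001, -0.978], [0.978, -0.0, 0.208], [-0.0, -1.0, 0.001]]
wrist_force: [0.7, 0.0, 0.1]
opening: 0.0002
t 4.17 tip local x -36.4 y 1.1 z 109.0 mm; yaw err 0.000; F local 0.6 0.2 0.1 open 0.0
ee_pos: [0.5451, 0.0483, 0.1265]
wrist_force: [0.4, -0.6, 0.4]
ee_pos: [0.5452, 0.0484, 0.1246]
wrist_force: [-0.7, 0.1, -0.4]
```

```bash
for i in 1; do python3 -m creep '0 1 0 0 0;0 1 0 0 0;0 0 0 0 0' | grep -E 'ee_pos|wrist_f'; done
python3 -m creep '0 1 0 0 0;0 0 0 0 0' | grep -E 'ee_pos|wrist_f'
python3 -m creep '0 1 0 0 0;0 0 0 0 0' | grep -E 'ee_pos|wrist_f'
python3 -m creep '0 1 0 0 0;0 0 0 0 0' | grep -E 'ee_pos|wrist_f'
```

```text
ee_pos: [0.5452, 0.0484, 0.1225]
wrist_force: [-0.1, -0.7, 0.6]
ee_pos: [0.5452, 0.0484, 0.1215]
wrist_force: [0.2, 0.4, 0.5]
ee_pos: [0.5453, 0.0484, 0.1205]
wrist_force: [-0.4, 0.4, 0.7]
ee_pos: [0.5452, 0.0484, 0.1195]
wrist_force: [0.9, 0.2, -0.3]
```

```bash
for i in 1 2 3; do python3 -m creep '0 1 0 0 0;0 0 0 0 0' | grep -E 'ee_pos|wrist_f';done
python3 -c "
from h import *
st()
p,d=arm.snapshot('scene');cv2.imwrite('pics/s3.png',cv2.resize(p[160:350,240:410,::-1],None,fx=3,fy=3))"
```

```text
ee_pos: [0.5452, 0.0484, 0.1185]
wrist_force: [-0.5, 0.3, 0.7]
ee_pos: [0.5452, 0.0484, 0.1176]
wrist_force: [0.4, -0.3, 0.3]
ee_pos: [0.5452, 0.0484, 0.1169]
wrist_force: [-1.5, -1.1, 4.9]
t 5.92 tip local x -36.0 y 1.2 z 97.9 mm; yaw err 0.000; F local -1.2 -1.4 4.9 open 0.001
```

View pics/s3.png

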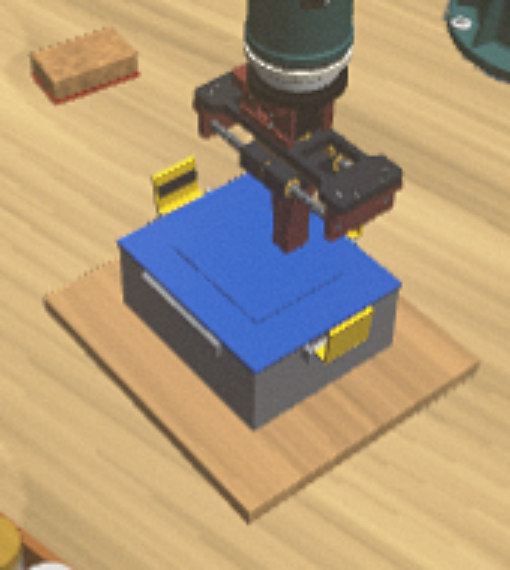

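```bash
python3 -m creep '0 -25 0 0 0;0 -35 0 0 0;0 0 30 0 0;0 0 35 0 0;0 0 30 0 0;0 0 0 0 0'
python3 -c "
from h import *
st();print(go(-.125,0,.118))
s=arm.state();T=np.eye(4);T[:3,:3]=s['orientation'];T[:3,3]=s['ee_pos']
p,d=arm.snapshot('wrist');cv2.imwrite('pics/w1.png',p[:,:,::-1])
W=cloud('wrist',d,T);np.save('pics/w1W.npy',W)
p2,d2=arm.snapshot('scene');cv2.imwrite('pics/s4.png',cv2.resize(p2[160:350,240:410,::-1],None,fx=3,fy=3))"
```

```text
clock: 6.47
ee_pos: [0.4449, 0.0691, 0.1758]
orientation: [[0.207, -0.007, -0.978], [0.978, 0.0, 0.207], [-0.001, -1.0, 0.007]]
wrist_force: [-1.2, 0.6, -0.6]
opening: 0.0005
t 6.47 tip local x -138.4 y 0.5 z 156.8 mm; yaw err 0.001; F local -1.3 0.3 -0.6 open 0.0
[ -0.5  38.7 -13.7]
```

View pics/w1.png

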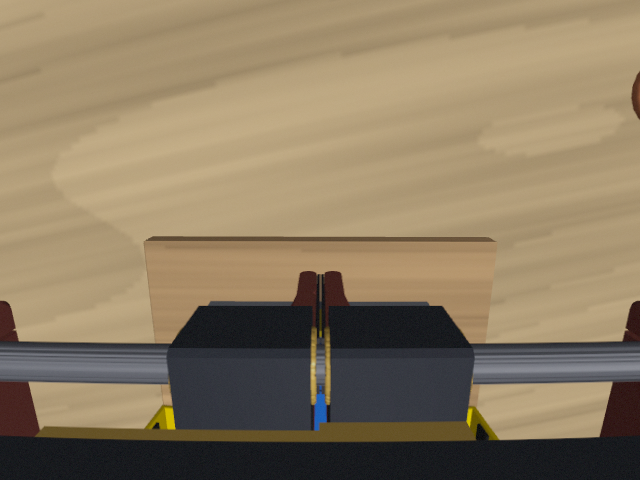

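View pics/s4.png

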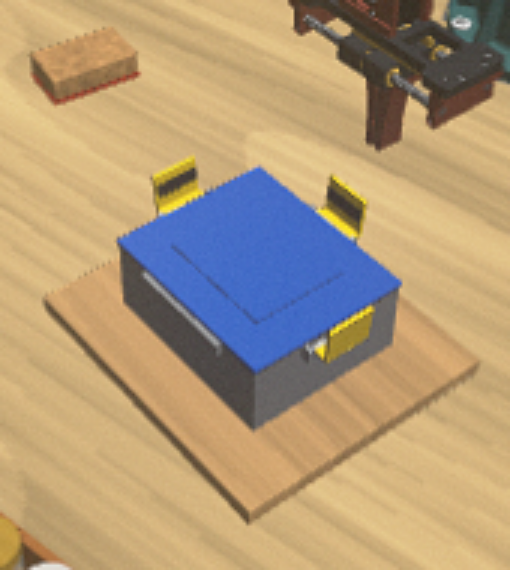

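```bash
python3 -m creep '0 19 0 0 0;0 19 0 0 0;0 0 -8 0 0;0 0 -5 0 0;0 0 0 0 0'
python3 -c "
from h import *
st()"
for i in 1 2 3; do python3 -m creep '0 0 -3 0 0;0 0 -3 0 0;0 0 0 0 0' | grep -E 'wrist_f';python3 -c "
from h import *
st()"; done
```

```text
clock: 6.98
ee_pos: [0.4683, 0.065, 0.1394]
orientation: [[0.209, 0.003, -0.978], [0.978, -0.0, 0.209], [0.0, -1.0, -0.003]]
wrist_force: [0.6, -0.8, 0.7]
opening: 0.0003
t 6.98 tip local x -114.7 y 1.4 z 120.4 mm; yaw err -0.000; F local 0.8 -0.6 0.7 open 0.0
wrist_force: [-3.9, 1.3, 3.1]
t 7.23 tip local x -112.7 y 1.2 z 120.1 mm; yaw err -0.000; F local -4.0 0.4 3.1 open 0.0
wrist_force: [-4.2, 0.3, 4.2]
t 7.48 tip local x -107.0 y 1.1 z 120.1 mm; yaw err 0.000; F local -4.2 -0.5 4.2 open 0.001
wrist_force: [-5.5, 0.9, 7.8]
t 7.73 tip local x -100.5 y 1.1 z 120.4 mm; yaw err 0.000; F local -5.5 -0.2 7.8 open 0.001
```

```bash
python3 -m creep '0 -1.5 -3 0 0;0 -1 -3.5 0 0;0 0 0 0 0' | grep -E 'wrist_f';python3 -c "
from h import *
st()"; python3 -m creep '0 0 -3.5 0 0;0 0 -3 0 0;0 0 0 0 0' | grep -E 'wrist_f';python3 -c "
from h import *
st()"
```

```text
wrist_force: [-2.8, 1.0, 0.4]
t 7.98 tip local x -93.7 y 1.1 z 122.4 mm; yaw err 0.000; F local -3.0 0.4 0.4 open 0.001
wrist_force: [-4.2, -0.1, -0.0]
t 8.23 tip local x -86.5 y 1.1 z 122.1 mm; yaw err 0.000; F local -4.1 -1.0 -0.0 open 0.0
```

Good, low force. Continue along the arc.

```bash
python3 -m creep '0 0.6 -3.4 0 0;0 0.6 -3.3 0 0;0 0 0 0 0' | grep -E 'wrist_f';python3 -c "
from h import *
st()"; python3 -m creep '0 1.3 -3.2 0 0;0 1.3 -3.1 0 0;0 0 0 0 0' | grep -E 'wrist_f';python3 -c "
from h import *
st()"; python3 -m creep '0 1.9 -2.9 0 0;0 1.9 -2.8 0 0;0 0 0 0 0' | grep -E 'wrist_f';python3 -c "
from h import *
st()"
```

```text
wrist_force: [-3.9, 0.4, 0.9]
t 8.48 tip local x -79.3 y 1.2 z 121.0 mm; yaw err 0.000; F local -3.9 -0.4 0.9 open 0.0
wrist_force: [-3.5, 0.2, 1.3]
t 8.73 tip local x -73.0 y 1.2 z 118.3 mm; yaw err 0.000; F local -3.4 -0.5 1.3 open 0.001
wrist_force: [-2.3, 0.6, 1.9]
t 8.98 tip local x -67.4 y 1.2 z 114.4 mm; yaw err 0.000; F local -2.4 0.1 1.9 open 0.0
```

```bash
python3 -m creep '0 2.4 -2.3 0 0;0 2.4 -2.2 0 0;0 0 0 0 0' | grep -E 'wrist_f';python3 -c "
from h import *
st()"; python3 -m creep '0 1.5 -0.8 0 0;0 1.5 -0.5 0 0;0 0 0 0 0' | grep -E 'wrist_f';python3 -c "
from h import *
st()"; python3 -m creep '0 0.8 0 0 0;0 0 0 0 0' | grep -E 'wrist_f';python3 -c "
from h import *
st()"
```

```text
wrist_force: [-2.1, 0.0, 2.6]
t 9.23 tip local x -63.1 y 1.3 z 109.5 mm; yaw err 0.000; F local -2.0 -0.4 2.6 open 0.0
wrist_force: [-1.9, 0.4, 3.4]
t 9.48 tip local x -61.7 y 1.3 z 106.8 mm; yaw err 0.000; F local -1.9 0.0 3.4 open 0.0
wrist_force: [-0.3, 0.0, 5.3]
t 9.65 tip local x -61.5 y 1.3 z 106.3 mm; yaw err 0.000; F local -0.3 -0.0 5.3 open 0.0
```

```bash
for i in 1 2 3; do python3 -m creep '0 0.7 0 0 0;0 0 0 0 0' | grep -E 'wrist_f';python3 -c "
from h import *
st()"; done
```

```text
wrist_force: [-1.5, -1.2, 5.6]
t 9.82 tip local x -61.2 y 1.3 z 105.8 mm; yaw err 0.000; F local -1.2 -1.5 5.6 open 0.0
wrist_force: [0.3, -1.2, 5.5]
t 9.98 tip local x -60.9 y 1.3 z 105.2 mm; yaw err 0.000; F local 0.5 -1.1 5.5 open 0.001
wrist_force: [0.8, -0.4, 5.9]
t 10.15 tip local x -60.7 y 1.3 z 104.6 mm; yaw err 0.000; F local 0.8 -0.2 5.9 open 0.001
```

```bash
for i in 1 2 3; do python3 -m creep '0 0.5 0 0 0;0 0 0 0 0' | grep -E 'wrist_f';python3 -c "
from h import *
st()"; done
```

```text
wrist_force: [1.7, -1.0, 5.6]
t 10.32 tip local x -60.5 y 1.3 z 104.2 mm; yaw err 0.000; F local 1.9 -0.6 5.6 open 0.0
wrist_force: [-0.0, -2.0, 6.6]
t 10.48 tip local x -60.3 y 1.3 z 103.8 mm; yaw err 0.000; F local 0.4 -2.0 6.6 open 0.0
wrist_force: [0.3, -1.5, 8.1]
t 10.65 tip local x -60.2 y 1.3 z 103.5 mm; yaw err 0.000; F local 0.6 -1.4 8.1 open 0.001
```

```bash
for i in 1 2 3; do python3 -m creep '0 0.5 0 0 0;0 0 0 0 0' | grep -E 'wrist_f';python3 -c "
from h import *
st()"; done
```

```text
wrist_force: [-0.3, -1.7, 10.3]
t 10.82 tip local x -60.1 y 1.3 z 103.2 mm; yaw err 0.000; F local 0.1 -1.7 10.3 open 0.0
wrist_force: [-0.1, -0.9, 12.0]
t 10.98 tip local x -60.1 y 1.3 z 102.9 mm; yaw err 0.000; F local 0.1 -0.9 12.0 open 0.001
wrist_force: [-1.3, -1.6, 15.0]
t 11.15 tip local x -60.1 y 1.3 z 102.6 mm; yaw err 0.000; F local -1.0 -1.9 15.0 open 0.0
```

```bash
python3 -m creep '0 -5 0 0 0;0 -40 0 0 0;36 0 -15 0 0;36 0 -15 0 0;36 0 -15 0 0;36 0 -15 0 0;0 0 0 0 0;0 0 0 0 0'
python3 -c "
from h import *
st();print(go(0,.142,.117))
s=arm.state()
p2,d2=arm.snapshot('scene');cv2.imwrite('pics/s5.png',cv2.resize(p2[160:350,240:410,::-1],None,fx=3,fy=3))"
```

```text
clock: 11.82
ee_pos: [0.6089, 0.1839, 0.1643]
orientation: [[0.206, 0.0, -0.979], [0.979, 0.0, 0.206], [0.0, -1.0, -0.0]]
wrist_force: [-0.7, -0.1, -0.0]
opening: 0.0005
t 11.82 tip local x -2.0 y 147.0 z 145.3 mm; yaw err 0.003; F local -0.6 -0.2 -0.0 open 0.0
[-5.  28.3 -2. ]
```

View pics/s5.png

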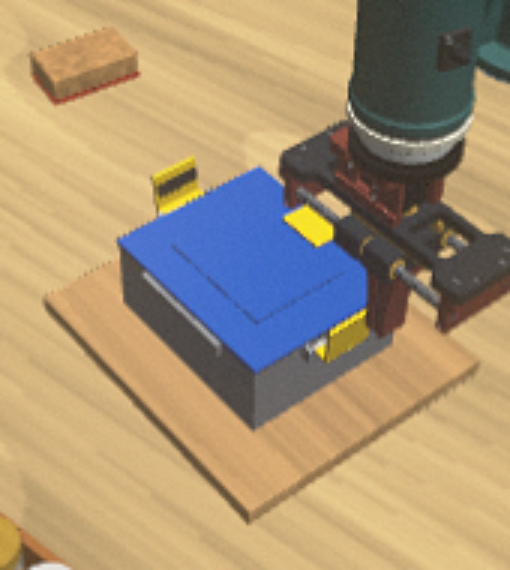

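```bash
python3 -c "
from h import *
P=[]
for lx,ly,z in [(-.022,.112,.1245),(.022,.112,.1245),(0,.147,.1453),(-.012,.1335,.1453),(.008,.1605,.1453),(.075,.09,.0925),(-.075,.09,.0925)]:
    P.append(np.r_[ltw((lx,ly)),z])
print((proj('scene',P)-[240,160])*3)"
```

```text
[[372.60581451 303.33655807]
 [329.35988977 329.69556915]
 [384.88477179 324.37893499]
 [384.31987049 306.50468789]
 [389.50389469 340.16500383]
 [255.47199083 373.42189524]
 [399.64748966 285.70742318]]
```

```bash
python3 -m creep '0 14 -1 -0.003 0;0 14 -1 0 0;-3 0 0 0 0;-3 0 0 0 0;0 0 0 0 0' | grep wrist_f
python3 -c "
from h import *
st()"
for i in 1 2; do python3 -m creep '-3 0 0 0 0;-2 0 0 0 0;0 0 0 0 0' | grep -E 'wrist_f';python3 -c "
from h import *
st()"; done
```

```text
wrist_force: [-0.3, -0.3, 0.8]
t 12.28 tip local x -0.8 y 137.6 z 118.2 mm; yaw err 0.002; F local -0.3 -0.3 0.8 open 0.0
wrist_force: [-0.8, -0.5, 0.1]
t 12.53 tip local x -0.2 y 133.7 z 118.6 mm; yaw err 0.003; F local -0.7 -0.6 0.1 open 0.001
wrist_force: [-0.9, -1.0, 0.0]
t 12.78 tip local x -0.5 y 128.8 z 118.0 mm; yaw err 0.003; F local -0.7 -1.2 0.0 open 0.0
```

```bash
for i in 1 2; do python3 -m creep '-2 0 0 0 0;-2 -0.5 0 0 0;0 0 0 0 0' | grep -E 'wrist_f';python3 -c "
from h import *
st()"; done
```

```text
wrist_force: [0.3, -0.0, -0.1]
t 13.03 tip local x -0.5 y 124.9 z 118.4 mm; yaw err 0.003; F local 0.3 0.0 -0.1 open 0.0
wrist_force: [1.2, 3.3, 0.8]
t 13.28 tip local x -0.4 y 121.8 z 119.1 mm; yaw err 0.003; F local 0.4 3.5 0.8 open 0.0
```

```bash
S='from h import *
st()'
python3 -m creep '-3.2 -1.3 0 0 0;-3.2 -0.9 0 0 0;0 0 0 0 0' >/dev/null;python3 -c "$S"
python3 -m creep '-3.3 -0.6 0 0 0;-3.3 -0.2 0 0 0;0 0 0 0 0' >/dev/null;python3 -c "$S"
python3 -m creep '-3.3 0.2 0 0 0;-3.3 0.5 0 0 0;0 0 0 0 0' >/dev/null;python3 -c "$S"
```

```text
t 13.53 tip local x -0.3 y 114.7 z 121.6 mm; yaw err 0.003; F local -1.1 3.4 3.9 open 0.0
t 13.78 tip local x -0.2 y 108.0 z 122.6 mm; yaw err 0.003; F local -0.9 3.8 4.5 open 0.001
t 14.03 tip local x 0.1 y 101.3 z 122.1 mm; yaw err 0.003; F local -2.0 3.4 7.0 open 0.0
```

```bash
S='from h import *
st()'
python3 -m creep '-3.2 0.4 0 0 0;-3.2 0.9 0 0 0;0 0 0 0 0' >/dev/null;python3 -c "$S"
python3 -m creep '-3 1.3 0 0 0;-3 1.6 0 0 0;0 0 0 0 0' >/dev/null;python3 -c "$S"
```

```text
t 14.28 tip local x 0.1 y 94.5 z 120.8 mm; yaw err 0.003; F local -0.7 1.1 6.7 open 0.001
t 14.53 tip local x 0.3 y 88.0 z 118.0 mm; yaw err 0.003; F local -1.1 0.4 8.6 open 0.0
```

```bash
S='from h import *
st()'
python3 -m creep '-2.8 1.5 0 0 0;-2.7 1.7 0 0 0;0 0 0 0 0' >/dev/null;python3 -c "$S"
python3 -m creep '-2.2 2 0 0 0;-2 2.2 0 0 0;0 0 0 0 0' >/dev/null;python3 -c "$S"
python3 -m creep '-1 1.5 0 0 0;-0.8 1.5 0 0 0;0 0 0 0 0' >/dev/null;python3 -c "$S"
```

```text
t 14.78 tip local x 0.3 y 82.2 z 114.6 mm; yaw err 0.003; F local -1.4 -1.8 8.4 open 0.0
t 15.03 tip local x 0.3 y 77.6 z 110.3 mm; yaw err 0.004; F local -1.1 -2.4 7.7 open 0.001
t 15.28 tip local x 0.3 y 75.4 z 107.5 mm; yaw err 0.004; F local -1.4 -3.7 9.2 open 0.001
```

```bash
S='from h import *
st()'
python3 -m creep '0 0.6 0 0 0;0 0.6 0 0 0;0 0 0 0 0' >/dev/null;python3 -c "$S"
python3 -m creep '0 0.6 0 0 0;0 0.4 0 0 0;0 0 0 0 0' >/dev/null;python3 -c "$S"
```

```text
t 15.53 tip local x 0.4 y 75.1 z 106.5 mm; yaw err 0.004; F local -0.6 -6.0 10.6 open 0.001
t 15.78 tip local x 0.4 y 74.9 z 105.5 mm; yaw err 0.004; F local -0.9 -5.8 12.0 open 0.0
```

```bash
S='from h import *
st()'
python3 -m creep '-0.5 0.2 0 0 0;-0.3 0.3 0 0 0;0 0 0 0 0' >/dev/null;python3 -c "$S"
python3 -m creep '-0.2 0.3 0 0 0;0 0 0 0 0' >/dev/null;python3 -c "$S"
python3 -m creep '-0.2 0.3 0 0 0;0 0 0 0 0' >/dev/null;python3 -c "$S"
```

```text
t 16.03 tip local x 0.4 y 74.3 z 105.0 mm; yaw err 0.004; F local -1.1 -6.1 9.2 open 0.0
t 16.20 tip local x 0.4 y 74.2 z 104.7 mm; yaw err 0.004; F local 0.0 -6.4 10.0 open 0.0
t 16.37 tip local x 0.4 y 74.0 z 104.4 mm; yaw err 0.004; F local 0.5 -5.3 10.4 open 0.001
```

```bash
S='from h import *
st()'
for i in 1 2 3; do
python3 -m creep '-0.2 0.4 0 0 0;0 0 0 0 0' >/dev/null;python3 -c "$S"; done
```

```text
t 16.53 tip local x 0.5 y 73.8 z 104.0 mm; yaw err 0.004; F local -0.8 -5.8 9.9 open 0.001
t 16.70 tip local x 0.5 y 73.6 z 103.6 mm; yaw err 0.004; F local -1.4 -6.0 11.2 open 0.0
t 16.87 tip local x 0.4 y 73.4 z 103.3 mm; yaw err 0.004; F local -1.8 -4.9 11.5 open 0.0
```

```bash
S='from h import *
st()'
python3 -m creep '0 -5 0 0 0;0 0 0 0 0;0 0 0 0 0' >/dev/null;python3 -c "$S"
python3 -m creep '1 2 0 0 0;0 1.2 0 0 0;0 0 0 0 0' >/dev/null;python3 -c "$S"
python3 -m creep '0 0.7 0 0 0;0 0 0 0 0' >/dev/null;python3 -c "$S"
```

```text
t 17.12 tip local x -0.3 y 75.4 z 107.0 mm; yaw err 0.003; F local -0.5 0.1 0.2 open 0.0
t 17.37 tip local x -0.3 y 76.7 z 103.9 mm; yaw err 0.004; F local -1.2 -2.0 6.4 open 0.0
t 17.53 tip local x -0.3 y 76.7 z 103.6 mm; yaw err 0.004; F local -1.9 -2.7 8.5 open 0.0
```

```bash
S='from h import *
st()'
for i in 1 2 3; do
python3 -m creep '-0.1 0.5 0 0 0;0 0 0 0 0' >/dev/null;python3 -c "$S"; done
```

```text
t 17.70 tip local x -0.3 y 76.6 z 103.3 mm; yaw err 0.004; F local -1.6 -2.6 9.5 open 0.0
t 17.87 tip local x -0.2 y 76.5 z 103.0 mm; yaw err 0.004; F local -2.2 -2.5 11.4 open 0.001
t 18.03 tip local x -0.2 y 76.5 z 102.8 mm; yaw err 0.004; F local -3.6 -2.3 13.0 open 0.0
```

```bash
S='from h import *
st()'
python3 -m creep '0 0.5 0 0 0;0 0 0 0 0' >/dev/null;python3 -c "$S"
python3 -m creep '0 -5 0 0 0;0 -40 0 0 0;-40 0 0 0 0;-40 0 0 0 0;-40 0 0 0 0;-40 0 0 0 0;-40 0 0 0 0;-18 0 0 -0.003 0;0 0 0 0 0;0 0 0 0 0' >/dev/null
python3 -c "
from h import *
st();print(go(0,-.138,.119))
p2,d2=arm.snapshot('scene');cv2.imwrite('pics/s6.png',cv2.resize(p2[160:350,240:410,::-1],None,fx=3,fy=3))"
```

```text
t 18.20 tip local x -0.2 y 76.5 z 102.5 mm; yaw err 0.004; F local -4.6 -1.8 16.1 open 0.0
t 19.03 tip local x 0.1 y -142.1 z 145.7 mm; yaw err 0.004; F local 0.5 0.5 0.8 open 0.0
[ 4.1 26.7  0.1]
```

View pics/s6.png

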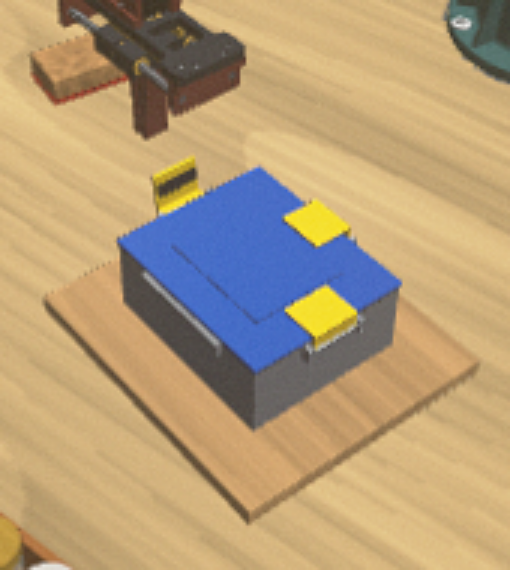

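```bash
S='from h import *
st()'
python3 -m creep '0 14 0 0 0;0 12 0 0 0;0 0 0 0 0' >/dev/null;python3 -c "$S"
for i in 1 2 3; do
python3 -m creep '2.5 0 0 0 0;2 0 0 0 0;0 0 0 0 0' >/dev/null;python3 -c "$S"; done
```

```text
t 19.33 tip local x -1.3 y -139.5 z 118.1 mm; yaw err 0.008; F local 0.3 0.3 -0.3 open 0.001
t 19.58 tip local x 0.8 y -135.8 z 120.8 mm; yaw err 0.007; F local 0.5 0.1 -0.2 open 0.0
t 19.83 tip local x 0.5 y -131.9 z 120.6 mm; yaw err 0.006; F local 0.6 -0.4 -0.1 open 0.0
t 20.08 tip local x 0.3 y -127.6 z 120.2 mm; yaw err 0.006; F local 0.6 0.1 0.2 open 0.0
```

```bash
S='from h import *
st()'
python3 -m creep '2 0.5 0 0 0;2 0 0 0 0;0 0 0 0 0' >/dev/null;python3 -c "$S"
python3 -m creep '2 -0.4 0 0 0;0 0 0 0 0' >/dev/null;python3 -c "$S"
```

```text
t 20.33 tip local x 0.4 y -124.4 z 119.9 mm; yaw err 0.007; F local -0.2 -3.4 2.9 open 0.001
t 20.50 tip local x 0.5 y -122.6 z 120.5 mm; yaw err 0.007; F local -1.5 -5.1 4.4 open 0.0
```

```bash
S='from h import *
st()'
python3 -m creep '3.2 -1.6 0 0 0;3.2 -1.2 0 0 0;0 0 0 0 0' >/dev/null;python3 -c "$S"
python3 -m creep '3.3 -0.8 0 0 0;3.3 -0.4 0 0 0;0 0 0 0 0' >/dev/null;python3 -c "$S"
python3 -m creep '3.3 0 0 0 0;3.3 0.3 0 0 0;0 0 0 0 0' >/dev/null;python3 -c "$S"
```

```text
t 20.75 tip local x 0.5 y -115.6 z 123.3 mm; yaw err 0.006; F local -0.3 -4.1 2.3 open 0.0
t 21.00 tip local x 0.4 y -108.5 z 124.4 mm; yaw err 0.006; F local -0.6 -3.4 4.3 open 0.001
t 21.25 tip local x 0.5 y -101.6 z 124.1 mm; yaw err 0.006; F local -0.2 -2.1 5.5 open 0.001
```

```bash
S='from h import *
st()'
python3 -m creep '3.2 0.5 0 0 0;3.2 0.9 0 0 0;0 0 0 0 0' >/dev/null;python3 -c "$S"
python3 -m creep '3.1 1.2 0 0 0;3 1.5 0 0 0;0 0 0 0 0' >/dev/null;python3 -c "$S"
python3 -m creep '2.8 1.7 0 0 0;2.7 1.9 0 0 0;0 0 0 0 0' >/dev/null;python3 -c "$S"
```

```text
t 21.50 tip local x 0.5 y -94.9 z 122.7 mm; yaw err 0.006; F local -0.8 -1.6 5.1 open 0.0
t 21.75 tip local x 0.5 y -88.5 z 120.0 mm; yaw err 0.006; F local 0.4 -0.7 7.0 open 0.001
t 22.00 tip local x 0.5 y -82.7 z 116.4 mm; yaw err 0.006; F local 0.1 0.1 8.5 open 0.0
```

```bash
S='from h import *
st()'
python3 -m creep '2.2 1.9 0 0 0;2.1 2.1 0 0 0;0 0 0 0 0' >/dev/null;python3 -c "$S"
python3 -m creep '1.5 1.8 0 0 0;1.4 1.8 0 0 0;0 0 0 0 0' >/dev/null;python3 -c "$S"
python3 -m creep '0.7 1.2 0 0 0;0.6 1.2 0 0 0;0 0 0 0 0' >/dev/null;python3 -c "$S"
```

```text
t 22.25 tip local x 0.6 y -78.2 z 112.4 mm; yaw err 0.006; F local -0.3 3.0 6.2 open 0.001
t 22.50 tip local x 0.5 y -75.1 z 108.9 mm; yaw err 0.006; F local 0.4 2.6 7.4 open 0.0
t 22.75 tip local x 0.5 y -73.6 z 106.6 mm; yaw err 0.005; F local -0.4 3.9 8.3 open 0.001
```

Release and re-press straight down without lateral preload.

```bash
S='from h import *
st()'
python3 -m creep '0 -4 0 0 0;0 0 0 0 0;-1 0 0 0 0;0 2 0 0 0;0.3 1 0 0 0;0 0 0 0 0' >/dev/null;python3 -c "$S"
for i in 1 2 3; do python3 -m creep '0.3 0.6 0 0 0;0 0 0 0 0' >/dev/null;python3 -c "$S"; done
```

```text
t 23.25 tip local x -0.2 y -76.7 z 106.9 mm; yaw err 0.006; F local -0.3 -0.7 3.4 open 0.001
t 23.42 tip local x -0.1 y -76.5 z 106.5 mm; yaw err 0.006; F local -0.9 -1.9 4.7 open 0.0
t 23.58 tip local x -0.1 y -76.1 z 106.0 mm; yaw err 0.006; F local -1.3 -2.2 5.3 open 0.001
t 23.75 tip local x -0.1 y -75.7 z 105.3 mm; yaw err 0.006; F local -1.4 -1.0 4.8 open 0.0
```

```bash
S='from h import *
st()'
for i in 1 2 3 4; do python3 -m creep '0.25 0.6 0 0 0;0 0 0 0 0' >/dev/null;python3 -c "$S"; done
```

```text
t 23.92 tip local x -0.1 y -75.3 z 104.8 mm; yaw err 0.006; F local -1.2 -2.0 5.3 open 0.0
t 24.08 tip local x -0.1 y -75.1 z 104.2 mm; yaw err 0.006; F local -0.8 -1.7 5.1 open 0.001
t 24.25 tip local x -0.1 y -74.8 z 103.7 mm; yaw err 0.006; F local -2.3 -1.4 6.6 open 0.001
t 24.42 tip local x -0.1 y -74.8 z 103.4 mm; yaw err 0.006; F local -2.8 -1.8 8.8 open 0.001
```

```bash
S='from h import *
st()'
for i in 1 2 3; do python3 -m creep '0 0.5 0 0 0;0 0 0 0 0' >/dev/null;python3 -c "$S"; done
```

```text
t 24.58 tip local x -0.1 y -74.8 z 103.1 mm; yaw err 0.006; F local -2.2 -2.2 11.1 open 0.0
t 24.75 tip local x -0.0 y -74.7 z 102.8 mm; yaw err 0.006; F local -3.1 -2.0 13.6 open 0.0
t 24.92 tip local x -0.0 y -74.7 z 102.5 mm; yaw err 0.006; F local -4.1 -1.3 14.8 open 0.0
```

```bash
python3 -m creep '0 -4 0 0 0;0 -30 0 0 0;0 -40 0 0 0;-40 0 0 0 0;-40 0 0 0 0;-40 0 0 0 0;-40 0 0 0 0;-40 0 0 0 0;0 0 0 0 0;0 0 0 0 0' >/dev/null
python3 -c "
from h import *
st()
p2,d2=arm.snapshot('scene');cv2.imwrite('pics/s7.png',cv2.resize(p2[160:350,240:410,::-1],None,fx=3,fy=3))
p,d=arm.snapshot('top');cv2.imwrite('pics/t7.png',p[...,::-1])
h=cv2.cvtColor(p2,cv2.COLOR_RGB2HSV);W=cloud('scene',cv2.medianBlur(d2,3))
m=((h[...,0]>22)&(h[...,0]<35)&(h[...,1]>180)).astype(np.uint8);m[:190]=0;m[300:]=0;m[:,:270]=0;m[:,400:]=0
n,l,s,c=cv2.connectedComponentsWithStats(cv2.erode(m,np.ones((3,3))))
for i in range(1,n):
    if s[i,4]>15:
        q=W[l==i];A=np.c_[q[:,:2]-q[:,:2].mean(0),np.ones(len(q))];k=np.linalg.lstsq(A,q[:,2],rcond=None)[0];print(c[i],s[i,4],k)
"
```

```text
t 25.75 tip local x 1.1 y -276.4 z 174.9 mm; yaw err 0.002; F local 0.3 0.6 -0.3 open 0.0
[305.37362637 227.83516484] 91 [0.00590964 0.01339341 0.10415896]
[345.06930693 233.92079208] 101 [ 0.0001646  -0.00666103  0.10425401]
[347.3375  264.16875] 160 [ 0.0177589  -0.03478562  0.10386481]
```

View pics/s7.png

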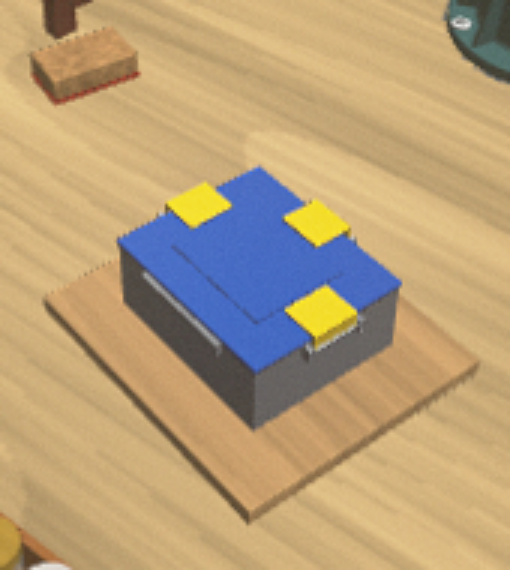

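View pics/t7.png

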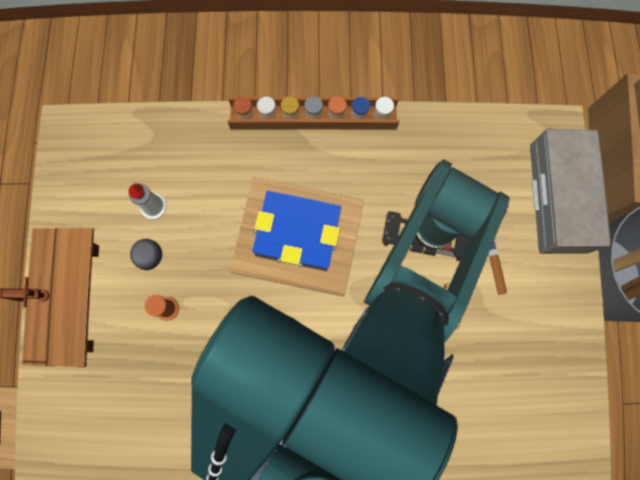

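```bash
python3 -c "
from station import arm
print(arm.hand_in())"
```

```text
the job is handed in; nothing more can be done
None
```

The box is closed: I swung the lid shut first, then folded the front, left and right clips home in that order, and handed in at about 26 s of the 72 s allowed.

- **Lid:** I pushed it down along its arc until a touch of about 5 N met a firm stop. That puts its top at about 98.5 mm, which means the clips' home height should be about 104.5 mm.
- **Clips:** I pressed each one until force rose at about the feet's stiffness, 8 N per mm. The last readings were about 15–16 N downward with the fingertip at about 102.5 mm. Allowing for the springy feet, that works out at about 104.4–104.5 mm, matching the home height for all three.
- **Force:** The highest total I read was about 17 N, on the left clip. Force was only read at the end of each call, so shorter peaks in between would not show. The left clip also picked up about 6 N of sideways drag, so I lifted off and pressed it straight down again; I did the same on the right clip.
- **Last pictures:** The scene camera shows all three flaps over the lid with tops at 103.9–104.3 mm. The front and right flaps fitted as level. The left fit tilted by about 0.04 rad; I put that down to pixels from its visible side edge, and the touch reading showed it home.
- **Bench:** In the top view the lighthouse, granite weight and smokestack were unmoved, and in the scene view so was the sanding block. In that last top view the arm hid the glue jar and part of the rasp; the hand never came near them while low.

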